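# Lay out a plate-assay place on the lab bench

## Robot

A 7-joint arm with a two-finger parallel gripper is mounted at the origin on the work surface. World frame = base frame: x ahead of the robot, y to its left, z up, the work surface at z = 0. Lengths are in m, angles in rad, forces in N, time in s.
With the tool pointing down it reaches from about 0.425 to 0.875 m from the base axis. Payload 4.7 kg.
Tool frame: the origin (TCP) lies on the centre line of the jaws, within the pads' length; the fingertips stand 14 mm ahead of it and the grasp point (between the pads) lies 5 mm behind it; y points along the fingers, x is the direction in which the jaws open and shut, and the axes are right-handed (so a half turn about y gives the same grasp; the last joint's range is limited). The gripper opens to 87 mm and grips with 3 to 60 N. Pads are 19 mm wide; open, the fingers measure 117 mm over their backs; the gripper's body (75 mm by 190 mm) begins 51 mm behind the grasp point.
Start: joints at [-1.318, 0.321, -0.07, 1.45, 0.023, 1.371, -0.057], TCP at [0.154, 0.632, 0.237] pointing down, gripper open.
Joint ranges: [-2.86, 2.86], [-0.3, 2.09], [-1.38, 1.24], [0.06, 2.45], [-1.56, 4.7], [0.09, 2.05], [-2.69, 2.69]. Speed limits (rad/s): [2.57, 2.57, 3.14, 3.14, 3.14, 3.14, 3.14].

## Interface

Orientations are given as a unit quaternion [x, y, z, w].
In Python, from bench import env gives the robot as it stands. The module is installed in compiled form; this text tells all that it offers. Calls block until the motion is done:
- env.movep(position, orientation): joint-space move of the TCP to a pose.
- env.servo_line(position, attitude=None, v=0.15): straight line of the TCP; attitude=None keeps the orientation; v is the mean speed in m/s.
- env.set_joints(angles): joint-space move.
- env.gripper_open() and env.close(strength=None): open the fingers fully, or close them until they stop; strength is the grip in N (None keeps the last).
- env.sleep(seconds).
- env.ik(position, orientation): joint angles nearest the present ones, or None.
- env.get_obs(): the state.
- env.read_camera(name): name is "scene" or "top" or "wrist"; returns a dict with "pixels" (420x560x3 uint8, red, green, blue), "range_z" (420x560 float32, m along the optical axis (not along the pixel's ray), 0 where there is no reading), "intrinsics" (3x3 intrinsics, pixels), "rvec" (rotation vector, rad) and "tvec" (3), from world to camera coordinates, as OpenCV has them; the wrist camera has in their place "mount" (4x4, takes a point from camera to tool coordinates, whose origin is the TCP and whose axes are the tool frame's). Camera axes: x right, y down, z forward; pixel columns grow to the right and rows downward; lengths in m; the calibration is good to about 2 mm. A picture is of the moment at which its call begins: read the wrist's pose just before it.
A pose or a line that the arm cannot do raises env.PlanningError and nothing moves.
- env.finish_job(): hands the job in, once; it reports no verdict.
Trained networks look in a picture, given as the dict that the camera call returned (one of the last four; its "shot" number tells which), for a name from the list of things; names that differ only in an ending like _2 or _b are one class to them, and where a whole thing is asked for, a point or a joint stands for the part that bears it (a point fixed in the world has none). Each returns a list of dicts, best first, with "p" (0 to 1); they miss things now and then, are a little off and sometimes report something else, mostly with a low value. They report only what shows in the picture. A call takes as long as a camera call. They do not tell look-alikes from the thing itself.
- env.look_for(picture, thing): "centre" ([x, y, z] in m, in world coordinates, good to about 4 mm: the middle of the surface that is visible of it).
- env.pinpoint(picture, thing): "centre" ([x, y, z] in m, in world coordinates, good to about 4 mm: a listed point, or the origin of a listed thing).
The state is a dict: "time": time; "joints": joint angles; "joint_vel": joint speeds; "tau": joint torques, N m; "position": TCP position; "orientation": TCP orientation; "contact_force": force on the tool from outside, world axes, zero at the start; "torque": the same for the moment, N m; "grip_width": opening from 0.0 (shut) to 1.0 (fully open).
Only numpy, scipy, OpenCV 4.12 (cv2) and the standard library are available. Lean on these libraries where they do the work, as an engineer would, in place of code of your own. Each camera call takes 0.05 s, during which the arm holds its last target. There are 200 camera calls.

## Task

Set out the assay place on and in front of the black mat: seat the well plate on the aluminium block and its lid on the plate, chamfered corners matched so that each skirt drops fully over the raised step below, and stand the beaker in the middle of the stirrer's round plate. Stand the amber bottle upright on the mat's middle, midway between block and stirrer, and the dark tube rack flat on the bench straight in front of the bottle (on the robot's side of it, off the mat), about 13 cm from it centre to centre, holes up, with its long side parallel to the mat's long side. Leave the small jar and the green flask where they are.

Things in the scene. Friction and masses are not known exactly. Their poses are not given: they have to be found in the camera images.
- mat: thin black rubber mat fixed on the bench, 150 (x) x 440 (y) x 3 mm high; origin at the centre of its underside, x across it (away from the robot), y along its length. Block and stirrer stand on it, fixed, 150 mm either side of its centre (which one is left varies). 'In front' of something means towards the mat's -x (the robot's side).
- block: fixed aluminium block on the mat, 82 (x) x 104 (y) x 25 mm, with a raised step 52 x 74 x 5 mm on top (step top at z = 30); the corner at +x +y of block and step is chamfered at 45 degrees (step: 11 mm legs). Origin at the centre of its underside; z up. A plate seated on it has its origin 25 mm above this origin, same yaw.
- stirrer: fixed white magnetic stirrer on the mat, 120 x 120 mm, round steel top plate 100 mm across whose surface is 42 mm above the origin; origin at the centre of the underside, below the plate's centre. Small black knob on the front (-x).
- plate: loose white small well plate with dark wells, 62 (x) x 84 (y) x 24 mm, 80 g; chamfered corner (14 mm legs) at +x +y. Origin at the centre of its underside, z up. Its sides stand from 0 to 19 mm; above them a raised step 52 x 74 x 5 mm. Underneath, a hollow skirt 6 mm deep, inner opening 57 x 79 mm with the chamfer, fits over the step below with 2.5 mm play all round, only when the chamfers match. Grip across the 62 mm width.
- lid: loose plain white lid for the plate (no wells), 62 (x) x 84 (y) x 10 mm, 50 g, with the same skirt and chamfered corner at +x +y, and a black grip bar on top, 14 (x) x 44 (y) mm, from 10 to 28 mm above the origin (centre of the underside). Seated on the plate its origin is 19 mm above the plate's, same yaw.
- rack: loose dark steel tube rack, a block 44 (x) x 110 (y) x 45 mm with four 18 mm holes in a row along y in its top, 250 g; origin at the centre of its underside. Either way round will do.
- bottle: loose amber bottle with black cap, 56 mm across, 98 mm high, about 160 g; straight-sided from 3 to 64 mm height, then a shoulder to a 32 mm wide cap; origin at the centre of its underside.
- beaker: loose white open plastic beaker, 56 mm across at the rim, tapering to 45 mm at the foot, 70 mm high, wall 3 mm, about 60 g; origin at the centre of its underside.
- jar: bystander, to be left alone: small white jar with black lid, 48 mm across, 45 mm high; origin at the centre of its underside.
- flask: bystander, to be left alone: green glass conical flask, 70 mm across, 105 mm high, behind the mat; origin at the centre of its underside.
Things that resemble listed ones, but are neither listed nor needed, are in the scene too. What is shaped like the bottle but yellow is not meant.

How it is judged:
By the outcome, as a careful person would: the job done as asked, in the order asked, and still so for the second after the job is handed in, with the robot touching nothing.
It also fails if it takes over 128 s, if anything falls off the work surface, if the arm or the gripper's body presses on something with over 40 N, if the wrist force passes 120 N, or if a joint passes its speed limit or range.

## Working session

There is one attempt and no reset: what is moved stays moved. The work goes in short steps, each a Python script; the robot and the scene stay as the last script left them, time stands still between calls to the robot, and variables do not carry over. Pictures are saved under pics/ and viewed, about 12 in all and at most 16, crops included, and the job is handed in when it is done.

```bash
mkdir -p pics; cat > h.py <<'E'
import numpy as np, cv2
from bench import env
from scipy.spatial.transform import Rotation as R
def save(c,n): cv2.imwrite('pics/'+n,c['pixels'][:,:,::-1])
def ext(c,obs=None):
    if 'mount' in c:
        T=np.eye(4);T[:3,:3]=R.from_quat(obs['orientation']).as_matrix();T[:3,3]=obs['position'];return T@np.array(c['mount'])
    T=np.eye(4);T[:3,:3]=cv2.Rodrigues(np.array(c['rvec'],float))[0];T[:3,3]=np.ravel(c['tvec']);return np.linalg.inv(T)
def cloud(c,obs=None):
    T=ext(c,obs);K=np.array(c['intrinsics']);z=c['range_z'];v,u=np.mgrid[:z.shape[0],:z.shape[1]]
    p=np.stack([(u-K[0,2])/K[0,0]*z,(v-K[1,2])/K[1,1]*z,z],-1)@T[:3,:3].T+T[:3,3]
    p[z==0]=np.nan;return p
E
python3 - <<'E'
from h import *
for n in('top','scene'):
    c=env.read_camera(n);save(c,n+'0.png');np.savez('pics/'+n+'0.npz',p=cloud(c),rgb=c['pixels'])
    print(n,ext(c)[:3].round(3).tolist())
    for t in 'mat block stirrer plate lid rack bottle beaker jar flask'.split():
        print(t,[(np.round(d['centre'],3).tolist(),round(d['p'],2)) for d in env.pinpoint(c,t)][:4])
o=env.get_obs();print(o)
E
```

```text
top [[0.027, -0.996, 0.083, 0.489], [-0.999, -0.025, 0.02, -0.009], [-0.018, -0.083, -0.996, 1.201]]
mat [([0.609, -0.004, -0.001], 0.82)]
block [([0.614, -0.152, 0.002], 0.72)]
stirrer [([0.598, 0.151, 0.003], 0.65)]
plate [([0.408, 0.361, -0.003], 0.81)]
lid [([0.426, -0.362, -0.004], 0.69)]
rack [([0.555, 0.396, 0.005], 0.91)]
bottle [([0.444, 0.158, 0.001], 0.96), ([0.327, 0.179, 0.001], 0.89)]
beaker [([0.453, -0.182, 0.002], 0.69)]
jar [([0.577, -0.379, -0.003], 0.91), ([0.456, -0.18, 0.001], 0.56)]
flask [([0.794, -0.027, -0.002], 0.59)]
scene [[0.594, 0.596, -0.541, 1.147], [0.805, -0.43, 0.409, -0.444], [0.011, -0.678, -0.735, 0.859]]
mat [([0.603, -0.001, 0.003], 0.65)]
block [([0.611, -0.153, 0.003], 0.82)]
stirrer [([0.602, 0.147, 0.004], 0.92)]
plate [([0.403, 0.363, 0.004], 0.67)]
lid [([0.424, -0.355, 0.007], 0.74)]
rack [([0.553, 0.398, -0.001], 0.58)]
bottle [([0.329, 0.179, -0.003], 0.95), ([0.436, 0.162, 0.0], 0.72), ([0.579, -0.379, 0.001], 0.45)]
beaker [([0.453, -0.184, 0.002], 0.6)]
jar [([0.58, -0.378, 0.001], 0.7)]
flask [([0.791, -0.027, 0.003], 0.89), ([0.454, -0.183, 0.002], 0.2)]
{'time': 1.1, 'joints': array([-1.31788856,  0.32094397, -0.07008984,  1.45050844,  0.02258687,
        1.37084566, -0.05690541]), 'joint_vel': array([ 0.00070347,  0.00012367,  0.00042899,  0.00090625, -0.00134123,
       -0.00011038,  0.00015393]), 'tau': array([-4.60028532e-04, -4.91102350e+01, -4.03307984e-01, -3.12784624e+01,
       -6.37606275e-02,  3.36946535e-02,  2.50291282e-05]), 'position': array([0.15378011, 0.63154624, 0.23661861]), 'orientation': array([-0.55599255, -0.43691116,  0.43684917,  0.55600695]), 'contact_force': array([ 0.07269791, -0.83886499,  0.4750104 ]), 'torque': array([-0.02172774, -0.01934934,  0.0647752 ]), 'grip_width': 1.0035438586764114}
```

View pics/top0.png

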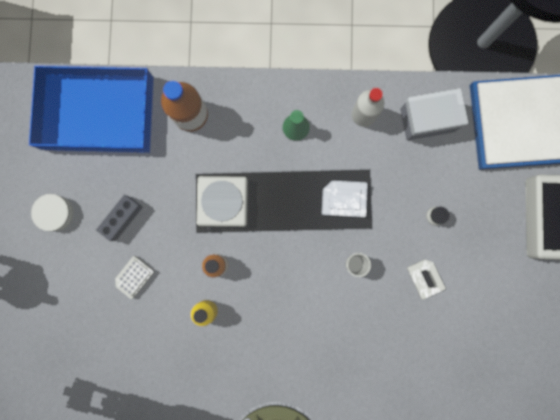

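View pics/scene0.png

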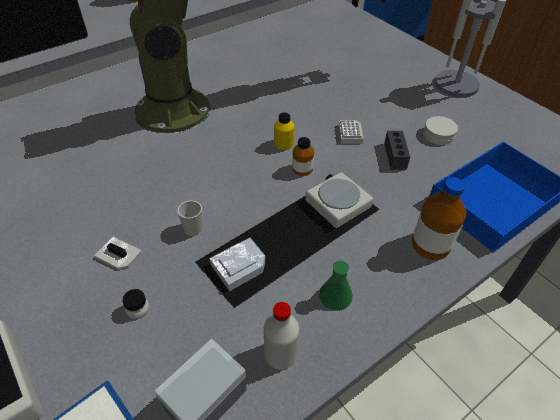

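```bash
cat >> h.py <<'E'
def q(a):
    c,s=np.cos(a),np.sin(a);return R.from_matrix(np.array([[c,0,-s],[s,0,c],[0,-1,0]])).as_quat()
def best(p,a):
    "jaw angle a or a+pi, whichever is reachable with least joint travel"
    j=env.get_obs()['joints'];o=[]
    for k in(0,np.pi):
        s=env.ik(p,q(a+k))
        if s is not None:o.append((np.abs(np.array(s)-j).max(),a+k))
    return min(o)[1]
def rect(p,c,zlo,zhi,r=.075):
    m=(np.hypot(p[...,0]-c[0],p[...,1]-c[1])<r)&(p[...,2]>zlo)&(p[...,2]<zhi)
    x=p[m];(cx,cy),(w,h),_=b=cv2.minAreaRect((x[:,:2]*1000).astype(np.float32))
    B=cv2.boxPoints(b);e=[B[1]-B[0],B[2]-B[1]];l=max(e,key=np.linalg.norm)
    return np.array([cx,cy])/1000,np.arctan2(l[1],l[0])%np.pi,sorted((w,h)),np.median(x[:,2]),m.sum()
def look(n,p,a,fn):
    o=env.get_obs();c=env.read_camera('wrist');save(c,fn+'.png');P=cloud(c,o);np.savez('pics/'+fn+'.npz',p=P,rgb=c['pixels']);return c,o,P
E
python3 - <<'E'
from h import *
for n in('top','scene'):
    p=np.load(f'pics/{n}0.npz')['p']
    for t,c,zl,zh,r in[('plate',(.405,.362),.01,.04,.075),('lid',(.425,-.36),.006,.013,.075),('block',(.612,-.152),.02,.04,.085),('stirrer',(.6,.15),.03,.06,.1),('rack',(.554,.397),.03,.06,.09),('bottle',(.44,.16),.08,.11,.05),('beaker',(.453,-.183),.055,.08,.05)]:
        try:
            g=rect(p,c,zl,zh,r);print(n,t,g[0].round(4),round(g[1],3),np.round(g[2],1),g[3].round(4),g[4])
        except Exception as e:print(t,e)
c,o=env.read_camera('wrist'),env.get_obs();print(np.array(c['mount']).round(4).tolist(),c['intrinsics'])
a=best([.42,.36,.25],0.9);t=env.get_obs()['time'];
# put camera over plate
Rm=R.from_quat(q(a)).as_matrix();M=np.array(c['mount'])
cam=Rm@M[:3,3];ax=Rm@M[:3,2];print(a,cam,ax)
h=.20;p=np.array([.405,.362,.02])-ax/abs(ax[2])*h-cam;print(p)
env.movep(p,q(a));print(env.get_obs()['time']-t)
env.sleep(.2);c,o,P=look(0,0,0,'w1')
print(rect(P,(.405,.362),.015,.035))
E
```

```text
top plate [0.408 0.367] 2.474 [72.4 85. ] 0.0236 901
top lid [ 0.4286 -0.366 ] 2.393 [109.5 113.5] 0.0095 678
top block [ 0.6114 -0.1498] 1.533 [ 82.7 104.6] 0.0301 1401
top stirrer [0.5913 0.1502] 0.032 [120.6 129.9] 0.0434 2449
top rack [0.5488 0.4016] 2.517 [ 46.7 110.4] 0.045 794
top bottle [0.4414 0.1594] 0.001 [29.9 31.4] 0.0981 164
top beaker [ 0.4522 -0.1797] 1.6 [51.  54.5] 0.0685 134
scene plate [0.4092 0.3621] 2.507 [62.7 90. ] 0.0251 473
scene lid [ 0.4196 -0.3426] 2.025 [88.1 88.6] 0.0107 621
scene block [ 0.6139 -0.1503] 1.53 [ 85.7 104.7] 0.031 1559
scene stirrer [0.5937 0.1479] 0.026 [123.8 134.3] 0.0447 1903
scene rack [0.5513 0.4004] 2.51 [ 45.5 116.1] 0.046 564
scene bottle [0.4448 0.1573] 2.23 [29.2 31.9] 0.0984 144
scene beaker [ 0.455  -0.1804] 2.644 [54.  56.7] 0.0661 277
[[1.0, -0.0003, -0.0001, 0.0009], [0.0, -0.2896, 0.9571, -0.1481], [-0.0004, -0.9571, -0.2896, 0.0792], [0.0, 0.0, 0.0, 1.0]] [[359.24391679   0.         280.67115457]
 [  0.         359.24391679 205.64394867]
 [  0.           0.           1.        ]]
0.9 [-0.06151535  0.04995589  0.14809951] [ 0.22678358 -0.18013546 -0.9571418 ]
[0.41912768 0.3496844  0.07190049]
1.5500000000000003
(array([0.40745499, 0.36308258]), np.float32(2.5049555), [62.19464874267578, 84.64102935791016], np.float64(0.0237199084602511), np.int64(14184))
```

View pics/w1.png

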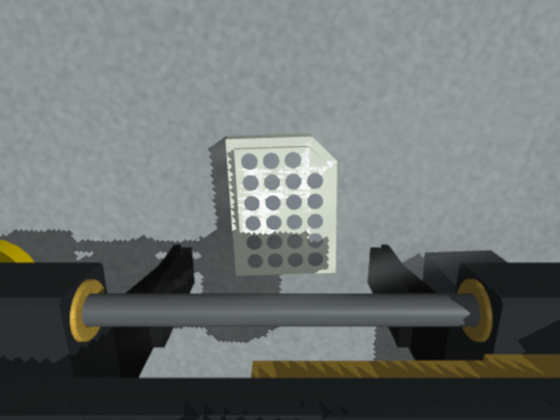

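```bash
cat >> h.py <<'E'
def chamfer(P,c,yaw,zlo,zhi,L=(62,84),d=.006):
    "point counts near each corner (inside), keyed by sign x,y in frame of yaw"
    m=(P[...,2]>zlo)&(P[...,2]<zhi);x=P[m][:,:2]-c;s,k=np.sin(yaw),np.cos(yaw)
    u=np.stack([x@[k,s],x@[-s,k]],-1);o={}
    for i in(1,-1):
        for j in(1,-1):
            e=np.array([i*L[0]/2000,j*L[1]/2000]);o[(i,j)]=int((np.abs(u-e).sum(1)<.012).sum())
    return o
E
python3 - <<'E'
from h import *
P=np.load('pics/w1.npz')['p']
g=rect(P,(.407,.363),.012,.035);print(g,chamfer(P,g[0],g[1]-np.pi/2,.012,.035))
E
```

```text
(array([0.40745499, 0.36308258]), np.float32(2.5049555), [62.19464874267578, 84.64102935791016], np.float64(0.023717146966293623), np.int64(14229)) {(1, 1): 0, (1, -1): 144, (-1, 1): 266, (-1, -1): 136}
```

```bash
cat >> h.py <<'E'
MT=np.array([[1.0,-0.0003,-0.0001,0.0009],[0,-0.2896,0.9571,-0.1481],[-0.0004,-0.9571,-0.2896,0.0792],[0,0,0,1]])
def over(c,a,h,fn,fwd=0.):
    "camera optical axis on point c, h above it; look"
    a=best([.55,0.,.2],a) if 0 else a
    Rm=R.from_quat(q(a)).as_matrix();ax=Rm@MT[:3,2]
    p=np.array(c)-ax/abs(ax[2])*h-Rm@MT[:3,3]
    env.movep(p,q(a));env.sleep(.25);return look(0,0,0,fn)
E
python3 - <<'E'
from h import *
for n,c,a,h,zl,zh,r in[('rack',(.55,.4,.045),2.515-np.pi/2,.22,.03,.055,.09),('stirrer',(.593,.15,.045),-.03,.25,.03,.055,.1),('block',(.612,-.15,.03),-.03,.25,.022,.04,.085),('lid',(.424,-.36,.01),.5,.26,.006,.016,.06)]:
    try:_,_,P=over(c,a,h,'s_'+n)
    except env.PlanningError as e:print(n,e);continue
    g=rect(P,c,zl,zh,r);print(n,g,env.get_obs()['time'],env.get_obs()['joints'].round(2))
    print(chamfer(P,g[0],g[1]-np.pi/2,zl,zh,np.round(g[2])))
E
```

```text
rack (array([0.55129968, 0.40038797]), np.float32(2.5106843), [44.16863250732422, 110.29838562011719], np.float64(0.04476027930565851), np.int64(9580)) 3.9083 [-0.82  0.47  0.23  1.51 -0.11  1.18  0.37]
{(1, 1): 231, (1, -1): 144, (-1, 1): 236, (-1, -1): 131}
stirrer (array([0.59288287, 0.14904422]), np.float32(0.01397806), [119.01737213134766, 132.6061248779297], np.float64(0.044107056359354885), np.int64(24604)) 5.1917 [-0.7   0.31  0.49  1.68 -0.16  1.18 -0.19]
{(1, 1): 50, (1, -1): 0, (-1, 1): 103, (-1, -1): 0}
block (array([ 0.6141665 , -0.15125673]), np.float32(1.5419692), [82.42240142822266, 104.69708251953125], np.float64(0.028959177204415404), np.int64(14722)) 6.6417 [-0.3   0.39  0.63  1.65 -0.25  1.18  0.36]
{(1, 1): 0, (1, -1): 92, (-1, 1): 160, (-1, -1): 95}
lid (array([ 0.42514011, -0.35553293]), np.float32(0.4491757), [62.79607391357422, 84.21223449707031], np.float64(0.009887360086572594), np.int64(7345)) 8.025 [ 0.04  0.25  0.7   1.85 -0.18  1.11  1.31]
{(1, 1): 0, (1, -1): 107, (-1, 1): 138, (-1, -1): 141}
```

```bash
cat >> h.py <<'E'
def st(t=''):
    o=env.get_obs();print(t,'t%.1f'%o['time'],o['position'].round(4),'F',o['contact_force'].round(1),'w%.1fmm'%(o['grip_width']*87));return o
def pick(xy,a,z,f,up=.17,v=.15):
    env.movep([*xy,max(z+.06,.09) if up<.2 else up],q(a));env.servo_line([*xy,z],v=v);env.close(f);o=st('grip')
    env.servo_line([*xy,up],v=.3);return o
def lower(xy,a,z,up=.17,v=.05,hi=.015):
    env.movep([*xy,up],q(a));env.servo_line([*xy,z+hi],v=.2);st('pre');env.servo_line([*xy,z],v=v);return st('low')
def letgo(xy,up=.17):
    env.gripper_open();env.servo_line([*xy,up],v=.3);st('rel')
E
python3 - <<'E'
from h import *
B=np.array([.6142,-.1513]);by=-.0288
pl=np.array([.40745,.36308])
o=st();env.servo_line([*o['position'][:2],.2],v=.3)
env.movep([*pl,.2],q(.934));pick(pl,.934,.018,25,up=.19)
print(env.ik([*B,.19],q(by)) is not None)
lower(B,by,.0465,up=.19)
E
```

```text
t8.0 [ 0.4243 -0.3602  0.1218] F [ 0.7 -0.4  0. ] w86.9mm
grip t12.7 [0.4076 0.3632 0.0184] F [ 0.1 -0.8  3.6] w61.8mm
True
pre t16.2 [ 0.6151 -0.1515  0.0626] F [ 0.4 -0.5  0. ] w61.8mm
low t16.7 [ 0.6142 -0.1513  0.0464] F [ 0.2 -0.2 -0.6] w61.5mm
```

```bash
python3 - <<'E'
from h import *
B=np.array([.6142,-.1513]);by=-.0288
letgo(B)
_,_,P=over((*B,.05),by,.2,'v_plate')
g=rect(P,B,.045,.065,.075);print('plate',g,chamfer(P,g[0],g[1]-np.pi/2,.045,.065))
L=(.42514,-.35553);a=best([*L,.13],-1.122);print(a)
_,_,P=over((*L,.01),a,.25,'v_lid')
g=rect(P,L,.006,.016,.06);print('lid',g,chamfer(P,g[0],g[1]-np.pi/2,.006,.016))
b=rect(P,L,.022,.034,.05);print('bar',b);st()
print(best([*B,.19],by),best([*L,.03],a))
E
```

```text
rel t18.0 [ 0.6145 -0.1513  0.171 ] F [-0.3 -0.2  0.2] w86.7mm
plate (array([ 0.61468079, -0.1505155 ]), np.float32(1.5407399), [62.32476806640625, 84.866943359375], np.float64(0.05172981826930517), np.int64(13873)) {(1, 1): 0, (1, -1): 147, (-1, 1): 245, (-1, -1): 145}
-1.122
lid (array([ 0.42521335, -0.35532953]), np.float32(0.44964558), [62.27376174926758, 84.55052185058594], np.float64(0.009939399337577731), np.int64(7929)) {(1, 1): 0, (1, -1): 112, (-1, 1): 158, (-1, -1): 111}
bar (array([ 0.42572617, -0.35523206]), np.float32(0.4446391), [13.609702110290527, 43.79689407348633], np.float64(0.02779988361392037), np.int64(1246))
 t20.0 [ 0.4223 -0.3557  0.1118] F [-0.3 -0.7  0.3] w87.0mm
-0.0288 -1.122
```

View pics/v_lid.png

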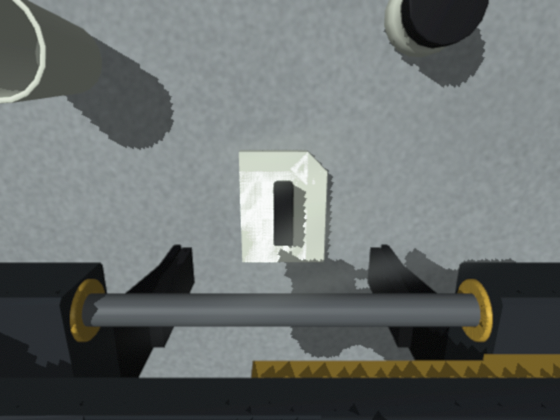

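View pics/v_plate.png

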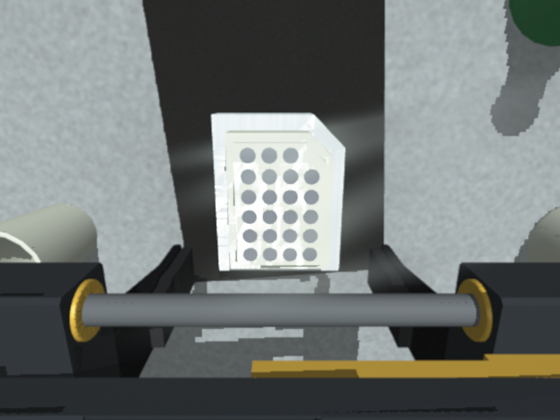

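```bash
python3 - <<'E'
from h import *
B=np.array([.6147,-.1505]);by=-.030
L=np.array([.4253,-.3553]);a=.4496-np.pi/2
pick(L,a,.0275,25,up=.16)
o=lower(B,by,.0755,up=.19)
if o['contact_force'][2]<4:
    letgo(B,.2)
    _,_,P=over((*B,.055),by,.22,'v_lid2')
    for zz in((.05,.064),(.072,.09)):print('lid',rect(P,B,*zz,.06))
E
```

```text
grip t22.0 [ 0.4253 -0.3553  0.0275] F [-0.2 -1.7 -0.2] w13.6mm
pre t24.3 [ 0.6149 -0.1518  0.0915] F [-0.4 -0.  -0.2] w13.9mm
low t24.8 [ 0.6146 -0.1504  0.0754] F [-0.1 -0.4 -0.6] w14.0mm
rel t26.7 [ 0.6149 -0.1506  0.2009] F [-0.4 -0.4 -0.2] w87.0mm
lid (array([ 0.61515546, -0.15088101]), np.float32(1.5398512), [62.246402740478516, 84.884521484375], np.float64(0.056900261923105544), np.int64(10288))
lid (array([ 0.615302  , -0.15038383]), np.float32(1.5334643), [14.024275779724121, 43.613582611083984], np.float64(0.07474817504930176), np.int64(1631))
```

```bash
python3 - <<'E'
from h import *
bk=(.4535,-.181)
_,_,P=over((*bk,.07),best([*bk,.12],-.03),.22,'v_bk')
m=(np.hypot(P[...,0]-bk[0],P[...,1]-bk[1])<.05)&(P[...,2]>.06)&(P[...,2]<.08)
x=P[m][:,:2];print('beaker',cv2.minEnclosingCircle((x*1000).astype(np.float32)),m.sum(),P[m][:,2].max());st()
d=np.load('pics/s_stirrer.npz');P,rgb=d['p'],d['rgb']
for lo,hi in((.03,.04),(.04,.0435),(.0435,.05)):
    m=(np.hypot(P[...,0]-.6,P[...,1]-.149)<.1)&(P[...,2]>lo)&(P[...,2]<hi);print(lo,m.sum())
m=(np.hypot(P[...,0]-.6,P[...,1]-.149)<.1)&(P[...,2]>.038)&(P[...,2]<.05)
print(rect(P,(.6,.149),.038,.05,.1))
# steel plate: gray pixels
print(np.percentile(rgb[m],[5,25,50,75,95],axis=0))
cv2.imwrite('pics/st.png',np.hstack([rgb[:,:,::-1],(m[...,None]*rgb)[:,:,::-1]])[:, :])
E
python3 -c "
import cv2;i=cv2.imread('pics/st.png');cv2.imwrite('pics/st2.png',cv2.resize(i,None,fx=.7,fy=.7))"
```

```text
beaker ((455.074462890625, -180.6375732421875), 27.969558715820312) 1809 0.07148206106416571
 t28.4 [ 0.453  -0.1937  0.142 ] F [ 0.6  0.1 -0.1] w86.8mm
0.03 3253
0.04 7746
0.0435 13605
(array([0.59897278, 0.14884518]), np.float32(1.5847749), [117.51200866699219, 117.93073272705078], np.float64(0.04422019868079613), np.int64(23535))
[[158. 169. 169.]
 [161. 173. 173.]
 [165. 177. 176.]
 [212. 220. 207.]
 [219. 225. 213.]]
```

View pics/st2.png

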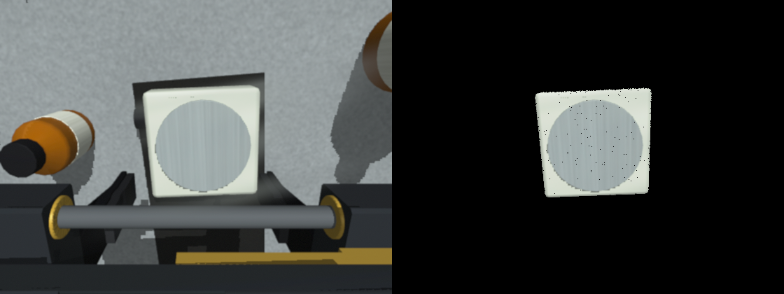

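```bash
python3 - <<'E'
from h import *
d=np.load('pics/s_stirrer.npz');P,rgb=d['p'],d['rgb']
m=(np.hypot(P[...,0]-.599,P[...,1]-.149)<.07)&(P[...,2]>.038)&(P[...,2]<.05)&(rgb[...,0]<190)
m=cv2.morphologyEx(m.astype(np.uint8),cv2.MORPH_OPEN,np.ones((5,5)))>0
x=(P[m][:,:2]*1000).astype(np.float32);c,r=cv2.minEnclosingCircle(x);print(c,r,x.mean(0))
S=np.array([x.mean(0),c]).mean(0)/1000
bk=np.array([.4551,-.1806]);a=best([*bk,.045],-.03);print(a)
pick(bk,a,.045,12,up=.2)
o=lower(S,a,.091,up=.2)
if o['contact_force'][2]<5: letgo(S,.22)
st()
_,_,P=over((*S,.11),a,.25,'v_bk2')
m=(np.hypot(P[...,0]-S[0],P[...,1]-S[1])<.05)&(P[...,2]>.105)&(P[...,2]<.125)
print('beaker',cv2.minEnclosingCircle((P[m][:,:2]*1000).astype(np.float32)),m.sum(),np.percentile(P[m][:,2],[5,50,95]))
bo=(.443,.158)
_,_,P=over((*bo,.098),best([*bo,.15],-.03),.2,'v_bo')
m=(np.hypot(P[...,0]-bo[0],P[...,1]-bo[1])<.04)&(P[...,2]>.09)&(P[...,2]<.11)
print('bottle',cv2.minEnclosingCircle((P[m][:,:2]*1000).astype(np.float32)),m.sum(),np.percentile(P[m][:,2],[5,50,95]));st()
E
```

```text
(598.7401123046875, 146.6710968017578) 51.67793273925781 [598.8258  150.34457]
-0.03
grip t30.6 [ 0.4551 -0.1806  0.0451] F [-0.6  0.3  1.3] w54.3mm
pre t33.2 [0.5996 0.1477 0.1072] F [ 0.1 -0.6  0. ] w53.9mm
low t33.7 [0.5987 0.1485 0.0909] F [-0.1  0.  -0. ] w54.1mm
rel t35.1 [0.5989 0.1486 0.2207] F [ 0.9 -0.7 -0.2] w86.9mm
 t35.1 [0.5989 0.1486 0.2207] F [ 0.9 -0.7 -0.2] w86.9mm
beaker ((598.92529296875, 148.1411590576172), 28.120615005493164) 1457 [0.10633034 0.11423843 0.11576443]
bottle ((442.8450927734375, 158.77911376953125), 16.034645080566406) 2259 [0.09604515 0.09783779 0.09894054]
 t36.7 [0.4427 0.139  0.1503] F [-0.4  0.1 -0.4] w87.2mm
```

View pics/v_bo.png

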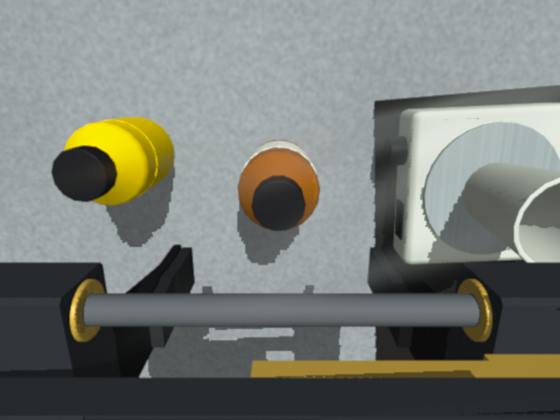

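```bash
python3 - <<'E'
from h import *
M=np.array([.6066,-.0012]);bo=np.array([.4428,.1588])
pick(bo,-.03,.05,20,up=.2,v=.12)
o=lower(M,-.03,.0535,up=.2)
if o['contact_force'][2]<8: letgo(M,.22)
_,_,P=over((*M,.098),-.03,.22,'v_bo2')
m=(np.hypot(P[...,0]-M[0],P[...,1]-M[1])<.04)&(P[...,2]>.09)&(P[...,2]<.115)
print('bottle',cv2.minEnclosingCircle((P[m][:,:2]*1000).astype(np.float32)),m.sum(),np.percentile(P[m][:,2],[5,50,95]))
rk=np.array([.5513,.4004]);a=2.5107-np.pi/2;T=np.array([.4768,-.0078])
o=st();env.servo_line([*o['position'][:2],.22],v=.3)
env.movep([*rk,.2],q(a))
pick(rk,a,.035,40,up=.2)
o=lower(T,.0506,.036,up=.2)
if o['contact_force'][2]<8: letgo(T,.2)
_,_,P=over((*T,.045),.05,.24,'v_rk')
print('rack',rect(P,T,.035,.055,.08));st()
c=env.read_camera('top');save(c,'top1.png')
E
```

```text
grip t39.0 [0.4428 0.1588 0.0501] F [-0.4 -0.1  0.8] w55.1mm
pre t41.4 [ 0.6074 -0.0008  0.0698] F [ 0.1  0.3 -1.2] w54.9mm
low t41.9 [ 0.6065 -0.0013  0.0533] F [-0.2  0.4 -2.2] w55.2mm
rel t43.4 [ 0.6063 -0.001   0.2198] F [-0.8 -0.4 -1. ] w87.2mm
bottle ((606.9645385742188, -1.2928756475448608), 16.044301986694336) 1938 [0.09666767 0.10082748 0.10189825]
 t44.0 [ 0.6061 -0.0135  0.1711] F [-0.   0.7 -0.1] w86.7mm
grip t48.2 [0.5512 0.4003 0.035 ] F [-0.4  0.2  0.7] w43.5mm
pre t51.3 [ 0.4778 -0.0076  0.0518] F [ 0.5 -0.3 -2.4] w43.6mm
low t51.8 [ 0.4766 -0.0079  0.0358] F [ 0.9  0.1 -2.2] w43.4mm
rel t53.4 [ 0.4764 -0.0078  0.1997] F [-0.8 -0.4  0.2] w87.2mm
rack (array([ 0.47707733, -0.00724791]), np.float32(1.6202962), [44.16559982299805, 110.60529327392578], np.float64(0.04479061995079163), np.int64(7724))
 t54.1 [ 0.4773 -0.0141  0.1382] F [-0.4  0.2 -0.6] w86.9mm
```

View pics/v_rk.png

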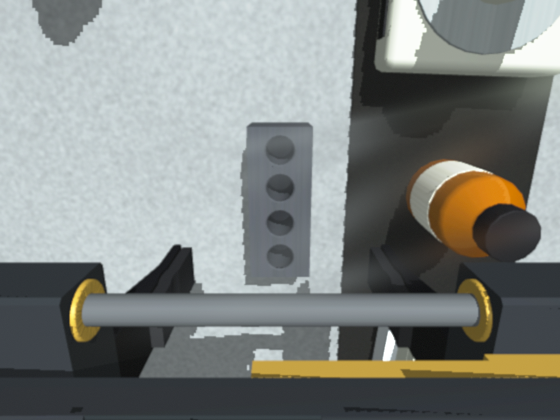

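```bash
python3 - <<'E'
from h import *
o=st();env.servo_line([*o['position'][:2],.24],v=.3)
env.set_joints([-1.318,.321,-.07,1.45,.023,1.371,-.057]);env.sleep(.5)
c=env.read_camera('scene');save(c,'scene1.png');P=cloud(c)
for n,p,r in[('scene',P,c['pixels']),]+[(n,np.load(f'pics/{n}.npz')['p'],np.load(f'pics/{n}.npz')['rgb']) for n in('top0','v_rk')]:
    # near edge of mat (min mat-x) by y bins, dark low pixels
    m=(r.max(-1)<60)&(p[...,2]<.012)&(p[...,2]>-.006)&(p[...,0]>.515)&(p[...,0]<.60)&(np.abs(p[...,1])<.21)
    x=p[m];E=[]
    for y in np.arange(-.2,.2,.01):
        s=x[np.abs(x[:,1]-y)<.005]
        if len(s)>15:E.append((y,np.percentile(s[:,0],2)))
    E=np.array(E)
    if len(E)>4:
        k=np.polyfit(E[:,0],E[:,1],1)
        i=np.abs(E[:,1]-np.polyval(k,E[:,0]))<.004;k=np.polyfit(*E[i].T,1);print(n,'mat yaw',-k[0].round(4),'edge x at y0',k[1].round(4),i.sum(),len(E))
for t in('jar','flask','plate','lid','bottle','beaker','rack','mat'):print(t,[(np.round(d['centre'],3).tolist(),round(d['p'],2)) for d in env.pinpoint(c,t)][:3])
E
```

```text
t54.1 [ 0.477  -0.0142  0.138 ] F [ 0.1  0.4 -0.4] w87.1mm
scene mat yaw 0.0136 edge x at y0 0.5357 11 16
v_rk mat yaw -13.508 edge x at y0 0.2702 1 26
jar [([0.576, -0.375, 0.003], 0.71)]
flask [([0.793, -0.027, 0.001], 0.67)]
plate [([0.613, -0.152, 0.032], 0.53)]
lid [([0.612, -0.153, 0.054], 0.88)]
bottle [([0.604, 0.0, 0.002], 0.9), ([0.328, 0.18, -0.004], 0.7)]
beaker [([0.598, 0.143, 0.048], 0.96)]
rack [([0.477, -0.007, -0.002], 0.73)]
mat [([0.603, -0.003, 0.002], 0.95), ([0.6, -0.001, 0.002], 0.68)]<stdin>:15: RankWarning: Polyfit may be poorly conditioned
```

View pics/scene1.png

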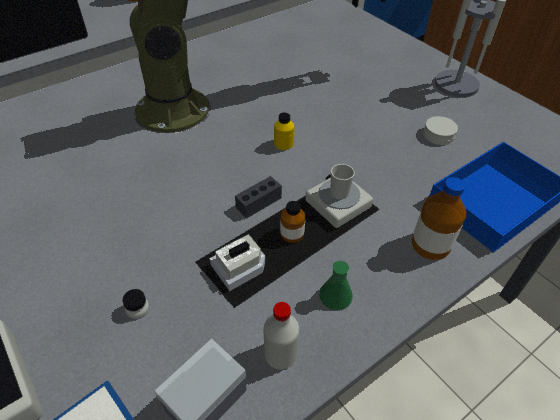

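```bash
python3 - <<'E'
from h import *
d=np.load('pics/top0.npz');p=d['p'];g=d['rgb'].max(-1).astype(float)
def fit(name,rows,cols):
    E=[]
    for u in cols:
        col=cv2.GaussianBlur(g,(3,3),0)[rows[0]:rows[1],u];gr=np.abs(np.diff(col));i=rows[0]+gr.argmax()
        w=p[i-1:i+3,u];w=w[np.isfinite(w[:,0])]
        # subpixel row via gradient centroid
        k=slice(max(gr.argmax()-2,0),gr.argmax()+3);r=rows[0]+.5+(gr[k]*np.arange(len(gr))[k]).sum()/gr[k].sum()
        E.append((w[:,1].mean(),np.interp(r,np.arange(i-1,i+3),p[i-1:i+3,u,0])))
    E=np.array(E);E=E[np.isfinite(E).all(1)]
    k=np.polyfit(*E.T,1)
    for _ in range(3):
        e=np.abs(E[:,1]-np.polyval(k,E[:,0]));E=E[e<max(2*np.median(e),.0015)];k=np.polyfit(*E.T,1)
    print(name,'yaw',-k[0].round(4),'x@y=0',k[1].round(4),len(E))
fit('far',(164,185),range(255,365));fit('far all',(164,185),range(200,365));fit('near',(222,240),range(252,368))
E
python3 -c "
import cv2;i=cv2.imread('pics/top1.png')[150:260,170:390];cv2.imwrite('pics/t1c.png',cv2.resize(i,None,fx=3.5,fy=3.5,interpolation=2))"
```

```text
far yaw -0.1027 x@y=0 0.6752 60
far all yaw 0.0078 x@y=0 0.6691 164
near yaw 0.0488 x@y=0 0.5306 115
```

View pics/t1c.png

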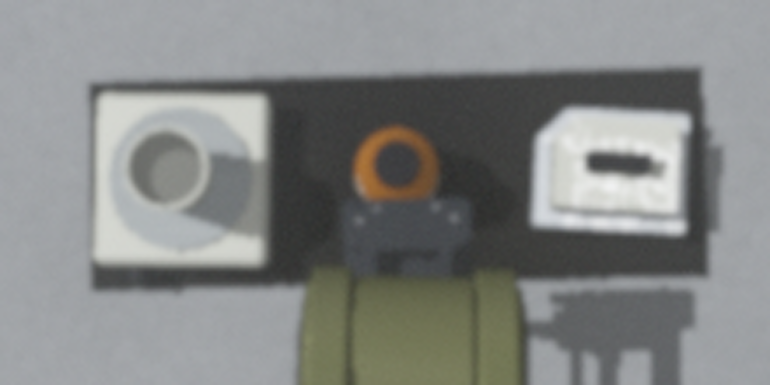

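```bash
python3 - <<'E'
from h import *
st();env.finish_job()
E
```

```text
t58.1 [0.154  0.6317 0.2368] F [-0.6  0.5  0.9] w87.0mm
the job is handed in; nothing more can be done
```

The assay place is set out as asked and the job is handed in. It took about 58 s of robot time, with no unexpected contact forces and the arm parked clear at the end.

What I did, in order, with the check after each step:

- **Plate on block:** its top is at 52 mm (52 mm expected), the chamfers match, and there was no contact force as the skirt dropped over the step.
- **Lid on plate:** the lid top is at 57 mm and the grip bar top at 75 mm, both as expected when seated.
- **Beaker on stirrer:** it stands upright, within about 1 mm of the stirrer's centre.
- **Amber bottle on the mat's middle:** it is upright at (0.607, -0.001), within 1 mm of the midpoint between block and stirrer.
- **Rack in front of the bottle:** it is at (0.477, -0.007), 13 cm from the bottle centre to centre. Its yaw is 0.0495, and it stands on the bench, holes up and off the mat.
- **Jar and flask:** the final scene picture puts both within about 4 mm of their first positions, which is as good as the network gets.

**Disagreements:** two kinds of check did not agree with the rest.

- **Mat yaw:** the block-to-stirrer line gave 0.051 and the near-edge fit 0.049, which I used for the rack. Four other edge fits, spoiled by shadow or hidden edges, gave clearly different values, and I discarded them.
- **Beaker position:** the scene network put it about 5 mm off in y. The wrist depth measurement put it within 1 mm, and I trusted that.

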